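# Hook up a bench shelf and load it

### The job

Put up the little sample shelf: hook both steel brackets into the lower two slots of the two uprights, one bracket on each upright, pressing the tabs in and then down until they are fully seated. Then set the long tray level and centred across both bracket arms, between their stops and toes, and pack every jar and bottle standing along the front of the worktop upright in one row in the tray. Leave the tape roll, the spatula and the things behind the stand where they are.

Things in the scene. Friction and masses are not known exactly. Their poses are not given: they have to be found in the camera images.
- stand: Fixed grey stand, 220 mm high: two uprights 50 mm wide at y = +-75 mm on an 8 mm foot (x -25 to 105, y +-115 mm). Origin on the worktop midway, in the plane of the front faces; x points into the faces, z up; brackets hang on the -x side. Faces are 5 mm thick, hollow behind. Each has three centred slots 13 mm wide, 36 mm high, lower edges at z 69, 119 and 169 mm.
- slot_left (a point): Middle of the lower edge of the middle slot, in the front face of the left (+y) upright, at z 119 mm; axes as the stand. A bracket hung in the lower two slots has its underside 45 mm above the worktop and its rear face against the front face; 1.5 mm of play lets it droop up to about 0.04 rad.
- slot_right (a point): The same point on the stand's right (-y) upright.
- shelf_mid (a point): Point on the stand where the middle of the tray's underside belongs when both brackets hang: 95 mm in front (-x) of the faces, midway between the uprights, 75 mm above the worktop. Same axes as the stand.
- bracket_a: Loose L-shaped steel bracket, 250 g, one of two alike, standing on its arm. Origin on the underside at the rear face; x to the tabs, z up. Arm 36 mm wide, 30 mm high, x 0 to -140 mm; seat for the tray (grip here across y) centred at x -95.5, between a stop (x -59 to -51) and a toe (x -140 to -132), both 9 mm above the seat. Back plate 8 mm thick, 100 mm high; gussets to x -36.
- bracket_b: Loose L-shaped steel bracket, 250 g, one of two alike, standing on its arm. Origin on the underside at the rear face; x to the tabs, z up. Arm 36 mm wide, 30 mm high, x 0 to -140 mm; seat for the tray (grip here across y) centred at x -95.5, between a stop (x -59 to -51) and a toe (x -140 to -132), both 9 mm above the seat. Back plate 8 mm thick, 100 mm high; gussets to x -36.
- hook_a (a point): Underside of bracket_a's upper tab neck at the rear face (z 74 mm on the bracket); meets a slot point when seated. Two tabs, 8 mm wide, 50 mm apart in height: neck 14 mm high, 6.5 mm long, then a 6 mm lip that reaches 12 mm below the neck, to 12.5 mm behind the rear face. Go in along x about 17 mm above seated height, then straight down.
- hook_b (a point): Underside of bracket_b's upper tab neck at the rear face (z 74 mm on the bracket); meets a slot point when seated. Two tabs, 8 mm wide, 50 mm apart in height: neck 14 mm high, 6.5 mm long, then a 6 mm lip that reaches 12 mm below the neck, to 12.5 mm behind the rear face. Go in along x about 17 mm above seated height, then straight down.
- tray: Loose open aluminium tray, 66 mm wide (x), 236 mm long (y), 26 mm high, walls and floor 3 mm (inside 60 x 230 mm), 250 g. Origin at the centre of the underside, z up; either way round is the same. Can be gripped across its 66 mm width.
- jar_0: Sample jar, 60 mm high, lid 53 mm across in the top 14 mm, body 50 mm. Origin at the centre of its underside, z up. Smooth, slides easily. May be absent.
- jar_1: Sample jar, 64 mm high, lid 55 mm across in the top 14 mm, body 52 mm. Origin at the centre of its underside, z up. Smooth, slides easily. May be absent.
- jar_2: Sample jar, 68 mm high, lid 53 mm across in the top 14 mm, body 50 mm. Origin at the centre of its underside, z up. Smooth, slides easily. May be absent.
- jar_3: Sample jar, 60 mm high, lid 55 mm across in the top 14 mm, body 52 mm. Origin at the centre of its underside, z up. Smooth, slides easily. May be absent.
- bottle: Small reagent bottle with a cap, 128 mm high, body 57 mm across, cap 39 mm across in the top 16 mm (grip it there). Origin at the centre of its underside, z up. Smooth, slides easily. May be absent.
- tape: Bystander: roll of tape lying flat, 98 mm across, 25 mm high, origin at the centre of its underside.
- spatula: Bystander: spatula with a black handle lying flat, 192 mm long, origin at the centre of its underside.

How it is judged:
By the outcome, as a careful person would: the job done as asked, in the order asked, and still so for the second after the job is handed in, with the robot touching nothing.
Of jar_0, jar_1, jar_2, jar_3, bottle only 3 to 4 are there at a start; the rules pass over those that are not, and their reading is None.
At some moment in a run one of jar_0, jar_1, jar_3 may be knocked a few centimetres aside while the robot is not near it.
It also fails if it takes over 210 s, if anything falls off the work surface, if the arm or the gripper's body presses on something with over 40 N, if the wrist force passes 120 N, or if a joint passes its speed limit or range.

### The arm

A 6-joint arm with a two-finger parallel gripper is mounted at the origin on a cart in front of the work surface, level with it; the furniture and walls round the work are solid. World frame = base frame: x ahead of the robot, y to its left, z up, the work surface at z = 0. Lengths are in m, angles in rad, forces in N, time in s.
With the tool pointing down it reaches from about 0.4 to 0.825 m from the base axis. Payload 7 kg.
Tool frame: the origin (TCP) lies at the very end of the fingers, on their centre line; the grasp point (between the pads) lies 19 mm behind it (r.grip_depth is the distance from the TCP to the grasp point, in m); z points along the fingers, y is the line along which they close (so a half turn about z gives the same grasp; the last joint's range is limited). The gripper opens to 85 mm and grips with 20 to 120 N. Pads are 22 mm wide; open, the fingers measure 114 mm over their backs; the gripper's body (76 mm by 85 mm) begins 54 mm behind the grasp point. The pads swing forward as they close: fully open they stand 13 mm farther back than shut.
Start: joints at [-0.832, 0.359, 0.012, 0, -1.224, -0.288], TCP at [0.294, -0.608, 0.231] pointing down, gripper open.
Joint ranges: [-3.07, 3.07], [-1.43, 2.12], [-1.02, 1.25], [-3.03, 1.67], [-3.05, -0], [-3.03, 3.03]. Speed limits (rad/s): [2.39, 2.39, 3.01, 3.14, 3.14, 3.14].

### API

Orientations are given as a rotation vector (axis times angle).
In Python, from station import r, viewer, kinematics gives the robot as it stands (r), with the cameras (viewer) and the kinematics (kinematics). Calls block until the motion is done:
- r.move_pose(position, orientation): joint-space move of the TCP to a pose.
- r.move_straight(position, frame=None, velocity=0.15, f_stop=None): straight line of the TCP; frame=None keeps the orientation; velocity is the mean speed in m/s. With f_stop (N) it stops when the force on the tool has changed by that much, and returns True; else False.
- r.goto_joints(angles): joint-space move.
- r.set_gripper(opening, newtons=None): opening from 0.0 (shut) to 1.0 (fully open); newtons is the grip in N (None keeps the last); returns when the fingers have stopped.
- r.dwell(seconds).
- kinematics.inverse_kinematics(position, orientation): joint angles nearest the present ones, or None.
- r.state(): the state.
- viewer.camera(name): name is "scene" or "top" or "wrist"; returns the picture (480x640x3 uint8, red, green, blue); there is no depth.
- viewer.camera_params(name): a dict with "fx", "fy", "cx", "cy" (pixels), "origin" and "rotation" of the camera in the world. Camera axes: x right, y down, z forward; pixel columns grow to the right and rows downward; lengths in m; the calibration is good to about 2 mm. A picture is of the moment at which its call begins: read the wrist's pose just before it. camera_params takes no time and is no camera call; for the wrist camera it gives the pose at the moment of the call.
A pose or a line that the arm cannot do raises r.IKError and nothing moves.
- r.close_job(): hands the job in; it is judged then, once.
The state is a dict: "time": time; "joint_pos": joint angles; "joint_velocities": joint speeds; "effort": joint torques, N m; "tool_pos": TCP position; "tool_rot": TCP orientation; "force": force on the tool from outside, world axes, zero at the start; "ft_torque": the same for the moment, N m; "opening": opening from 0.0 (shut) to 1.0 (fully open); "grip_force": force on a finger pad.
Only numpy, scipy, OpenCV 4.12 (cv2) and the standard library are available. Lean on these libraries where they do the work, as an engineer would, in place of code of your own. Each camera call takes 0.05 s, during which the arm holds its last target. There are 200 camera calls.

## Working session

There is one attempt and no reset: what is moved stays moved. The work goes in short steps, each a Python script; the robot and the scene stay as the last script left them, time stands still between calls to the robot, and variables do not carry over. Pictures are saved under pics/ and viewed, at most 14 in all, crops included, and the job is handed in when it is done.

```bash
ls; mkdir -p pics
python3 - <<'E'
from station import r, viewer, kinematics
import cv2
for n in("scene","top"):
    cv2.imwrite(f"pics/{n}0.png",viewer.camera(n)[:,:,::-1]); p=viewer.camera_params(n); print(n,p)
s=r.state();print(s)
E
```

```text
pics
station.py
scene {'fx': 532.8448887680781, 'fy': 532.8448887680781, 'cx': 315.7824982739001, 'cy': 232.63329429565994, 'origin': array([-0.36717914, -0.87273571,  0.98154083]), 'rotation': array([-2.04473507,  0.83922648, -0.4674928 ])}
top {'fx': 456.448536700015, 'fy': 456.448536700015, 'cx': 314.8638937485672, 'cy': 240.96816595811623, 'origin': array([0.49117762, 0.02951952, 1.53100074]), 'rotation': array([-2.2008613 ,  2.1947341 , -0.09735877])}
{'time': 0.1, 'joint_pos': array([-8.31909140e-01,  3.59354899e-01,  1.11255802e-02, -3.01956154e-04,
       -1.22408625e+00, -2.88111453e-01]), 'joint_velocities': array([-0.00141151, -0.00148303,  0.00372699,  0.00181834, -0.00085964,
       -0.00088755]), 'effort': array([-1.81527663e-03, -5.84766555e+01,  2.94110155e+01,  6.95467070e+00,
       -3.17058606e-03, -4.94807310e-06]), 'tool_pos': array([ 0.29386158, -0.60719035,  0.23042208]), 'tool_rot': array([ 7.01827951e-01, -3.06168280e+00, -2.29735537e-03]), 'force': array([ 0.07001051, -0.07278233, -0.13937932]), 'ft_torque': array([-0.01807297,  0.06338638, -0.04291218]), 'grip_force': 0.0, 'opening': 0.9996868253975492}
```

View pics/top0.png

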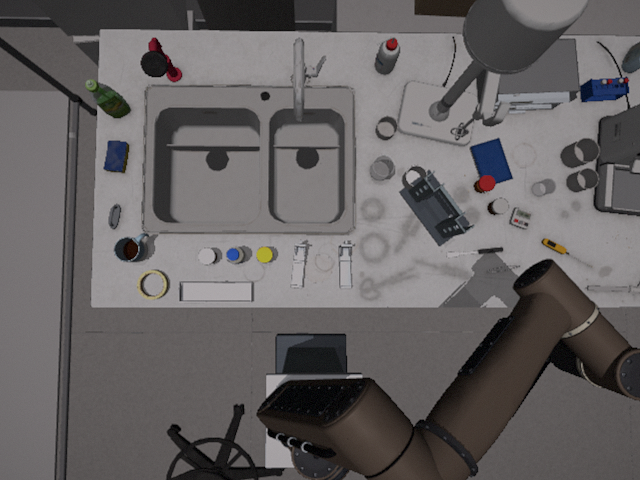

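View pics/scene0.png

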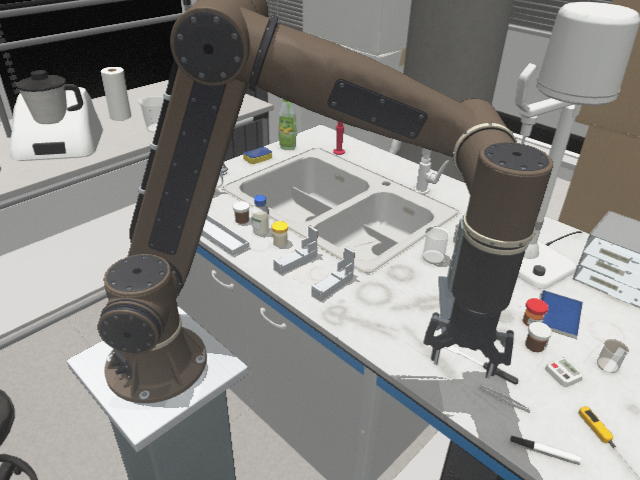

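Run:
```python
import cv2
a=cv2.imread("pics/top0.png")[145:320,120:560]
cv2.imwrite("pics/top0c.png",cv2.resize(a,(800,318),interpolation=cv2.INTER_CUBIC))
import cv2,numpy as np
b=cv2.imread("pics/scene0.png")[180:310,190:390]
c=cv2.imread("pics/scene0.png")[270:400,440:640]
cv2.imwrite("pics/scene0c.png",cv2.resize(np.hstack([b,c]),(800,260),interpolation=cv2.INTER_CUBIC))
```

```text
(no output)
```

View pics/top0c.png

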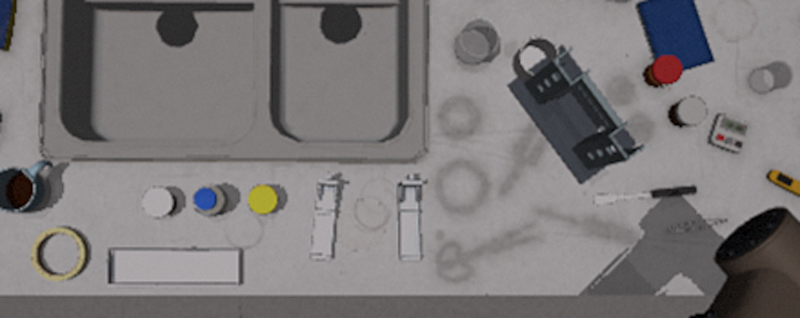

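View pics/scene0c.png

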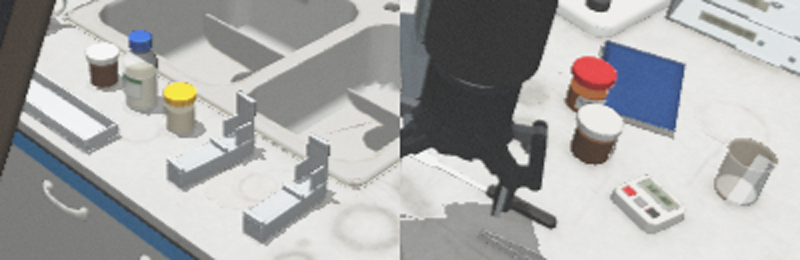

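```bash
cat > h.py <<'E'
from station import r, viewer, kinematics
import numpy as np, cv2, pickle
from scipy.spatial.transform import Rotation as R
from scipy.optimize import least_squares
def down(a):  # tool z down; tool closing axis y at world yaw a (mod pi)
    y=np.array([np.cos(a),np.sin(a),0]); z=np.array([0,0,-1.])
    return R.from_matrix(np.c_[np.cross(y,z),y,z]).as_rotvec()
def snap(cam,name):
    p=viewer.camera_params(cam); im=viewer.camera(cam)
    cv2.imwrite(f"pics/{name}.png",im[:,:,::-1]); pickle.dump(p,open(f"pics/{name}.pkl","wb")); return im,p
def load(name): return cv2.imread(f"pics/{name}.png"),pickle.load(open(f"pics/{name}.pkl","rb"))
def ray(p,uv,z):  # pixel -> point on plane z
    uv=np.atleast_2d(uv).astype(float)
    d=np.c_[(uv[:,0]-p["cx"])/p["fx"],(uv[:,1]-p["cy"])/p["fy"],np.ones(len(uv))]
    d=R.from_rotvec(p["rotation"]).apply(d); o=p["origin"]
    return o+d*((z-o[2])/d[:,2])[:,None]
def proj(p,X):
    c=R.from_rotvec(p["rotation"]).inv().apply(np.atleast_2d(X)-p["origin"])
    return np.c_[c[:,0]/c[:,2]*p["fx"]+p["cx"],c[:,1]/c[:,2]*p["fy"]+p["cy"]]
def best(pos,a):  # joint solution with last joint nearest middle over half turns
    c=[]
    for k in(-1,0,1):
        q=kinematics.inverse_kinematics(pos,down(a+k*np.pi))
        if q is not None: c.append((abs(q[5])+.3*np.abs(q-r.state()["joint_pos"]).max(),a+k*np.pi,q))
    return min(c,key=lambda t:t[0]) if c else None
E
python3 - <<'E'
from h import *
p=viewer.camera_params("wrist"); s=r.state()
T=R.from_rotvec(s["tool_rot"])
print(p["fx"],p["cx"],p["cy"],T.inv().apply(p["origin"]-s["tool_pos"]),(T.inv()*R.from_rotvec(p["rotation"])).as_matrix().round(3))
for pos in [(.377,.09,.02),(.37,-.02,.02),(.37,-.02,.1),(.40,.39,.35),(.4,.03,.35),(.5,-.2,.35)]:
    for a in (0,np.pi/2,-np.pi/2,np.pi,-.95,-.95+np.pi):
        q=kinematics.inverse_kinematics(pos,down(a)); print(pos,round(a,2),None if q is None else q.round(2))
E
```

```text
390.8300539792521 321.6574976133351 238.82969046756057 [ 0.08271971  0.00027876 -0.14230067] [[-0.    -0.947 -0.322]
 [ 1.    -0.     0.   ]
 [-0.001 -0.322  0.947]]
(0.377, 0.09, 0.02) 0 [ 0.75  0.17 -0.87  0.   -0.54  2.39]
(0.377, 0.09, 0.02) 1.57 [ 0.75  0.17 -0.87  0.   -0.54 -2.32]
(0.377, 0.09, 0.02) -1.57 [ 0.75  0.17 -0.87  0.   -0.54  0.82]
(0.377, 0.09, 0.02) 3.14 [ 0.75  0.17 -0.87  0.   -0.54 -0.75]
(0.377, 0.09, 0.02) -0.95 [ 0.75  0.17 -0.87 -0.   -0.54  1.44]
(0.377, 0.09, 0.02) 2.19 [ 0.75  0.17 -0.87 -0.   -0.54 -1.7 ]
(0.37, -0.02, 0.02) 0 [ 0.49  0.14 -0.9   0.   -0.53  2.65]
(0.37, -0.02, 0.02) 1.57 [ 0.49  0.14 -0.9   0.   -0.53 -2.06]
(0.37, -0.02, 0.02) -1.57 [ 0.49  0.14 -0.9   0.   -0.53  1.08]
(0.37, -0.02, 0.02) 3.14 [ 0.49  0.14 -0.9   0.   -0.53 -0.49]
(0.37, -0.02, 0.02) -0.95 [ 0.49  0.14 -0.9  -0.   -0.53  1.7 ]
(0.37, -0.02, 0.02) 2.19 [ 0.49  0.14 -0.9  -0.   -0.53 -1.44]
(0.37, -0.02, 0.1) 0 [ 0.49 -0.02 -0.8   0.   -0.79  2.65]
(0.37, -0.02, 0.1) 1.57 [ 0.49 -0.02 -0.8   0.   -0.79 -2.06]
(0.37, -0.02, 0.1) -1.57 [ 0.49 -0.02 -0.8   0.   -0.79  1.
[... 552 characters left out ...]
07]
(0.4, 0.03, 0.35) 0 [ 0.57 -0.18 -0.32  0.   -1.42  2.57]
(0.4, 0.03, 0.35) 1.57 [ 0.57 -0.18 -0.32  0.   -1.42 -2.14]
(0.4, 0.03, 0.35) -1.57 [ 0.57 -0.18 -0.32  0.   -1.42  1.  ]
(0.4, 0.03, 0.35) 3.14 [ 0.57 -0.18 -0.32  0.   -1.42 -0.57]
(0.4, 0.03, 0.35) -0.95 [ 0.57 -0.18 -0.32  0.   -1.42  1.62]
(0.4, 0.03, 0.35) 2.19 [ 0.57 -0.18 -0.32  0.   -1.42 -1.52]
(0.5, -0.2, 0.35) 0 None
(0.5, -0.2, 0.35) 1.57 [-0.02  0.08 -0.09  0.   -1.41 -1.55]
(0.5, -0.2, 0.35) -1.57 [-0.02  0.08 -0.09  0.   -1.41  1.59]
(0.5, -0.2, 0.35) 3.14 [-0.02  0.08 -0.09  0.   -1.41  0.02]
(0.5, -0.2, 0.35) -0.95 [-0.02  0.08 -0.09 -0.   -1.41  2.21]
(0.5, -0.2, 0.35) 2.19 [-0.02  0.08 -0.09  0.   -1.41 -0.93]
```

Run:
```python
from h import *
r.move_pose((.52,-.25,.33),down(.62)) if kinematics.inverse_kinematics((.52,-.25,.33),down(.62)) is not None else print("noik")
r.dwell(.3);snap("wrist","w_stand")
r.move_pose((.45,.04,.27),down(-np.pi/2));r.dwell(.3);snap("wrist","w_br")
r.move_pose((.43,.34,.27),down(-np.pi/2));r.dwell(.3);snap("wrist","w_jar")
snap("top","t1")
print(r.state()["time"],r.state()["joint_pos"])
```

```text
7.0917 [ 1.02562252e+00  1.25643341e-01 -2.08798638e-01 -1.84455295e-05
 -1.23605428e+00  5.44317703e-01]
```

View pics/w_stand.png

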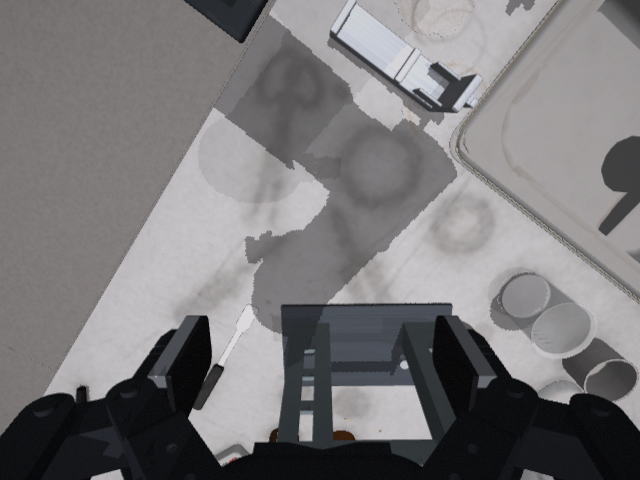

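View pics/w_br.png

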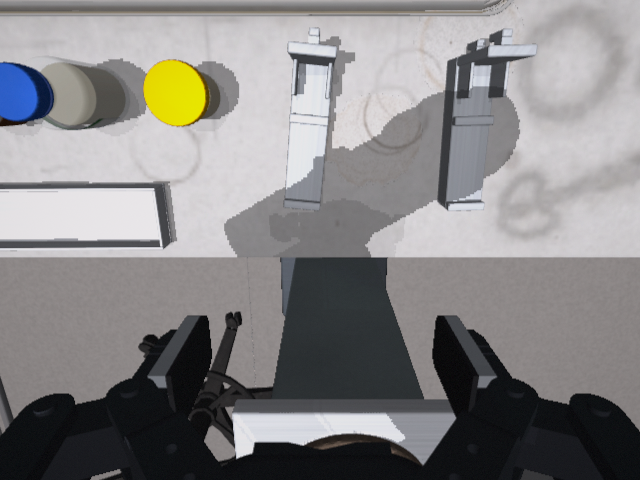

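View pics/w_jar.png

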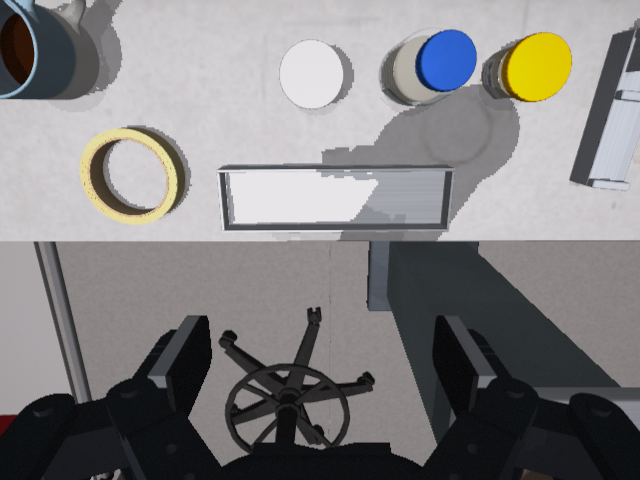

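Run:
```python
from h import *
_,p=load("w_stand")
P=ray(p,[(282,305),(451,305)],.008);print(P)
d=P[1]-P[0];w=np.linalg.norm(d);ys=d/w;xs=np.array([ys[1],-ys[0],0]);o=P.mean(0)+.025*xs;o[2]=0
yaw=np.arctan2(xs[1],xs[0]);print(w,o,yaw)
# tilted look: camera 0.30 in front, 0.40 high, aimed at face centre z .12
cands=[]
for dist in(.3,.26,.34,.22):
  for zc in(.4,.36,.45):
    for side in(0,.08,-.08):
      C=o-xs*dist+side*ys; C[2]=zc; tgt=o+[0,0,.12]; f=tgt-C; f/=np.linalg.norm(f)
      rt=np.cross(f,[0,0,1]); rt/=np.linalg.norm(rt); 
      Rc=R.from_matrix(np.c_[rt,np.cross(f,rt),f])
      rel=R.from_matrix([[0,-.947,-.322],[1,0,0],[0,-.322,.947]])
      T=Rc*rel.inv(); pos=C-T.apply([.0827,.0003,-.1423])
      q=kinematics.inverse_kinematics(pos,T.as_rotvec())
      if q is not None: cands.append((dist,zc,side,pos,T.as_rotvec(),q)); print(dist,zc,side,pos.round(3),q.round(2))
if cands:
    c=cands[0]; r.move_pose(c[3],c[4]); r.dwell(.3); snap("wrist","w_stand2")
print(r.state()["time"])
```

```text
[[ 0.57417858 -0.41713209  0.008     ]
 [ 0.75722779 -0.28655608  0.008     ]]
0.22484908739405757 [ 0.68022137 -0.37219654  0.        ] -0.9511744571388159
0.3 0.4 0.08 [ 0.606 -0.173  0.268] [ 0.35  0.27 -0.93  1.42 -1.19 -1.17]
0.3 0.4 -0.08 [ 0.517 -0.237  0.268] [-0.85 -0.17 -0.94 -2.75 -0.39 -1.87]
0.3 0.36 0.08 [ 0.609 -0.182  0.236] [ 0.31  0.36 -0.97  1.54 -1.24 -1.32]
0.3 0.45 0.08 [ 0.602 -0.163  0.31 ] [ 0.4   0.18 -0.85  1.27 -1.18 -0.99]
0.26 0.4 0.08 [ 0.623 -0.199  0.262] [ 0.28  0.28 -0.87  1.4  -1.13 -1.1 ]
0.26 0.4 -0.08 [ 0.535 -0.261  0.262] [-0.77 -0.13 -0.73 -2.44 -0.16 -2.21]
0.26 0.36 0.08 [ 0.626 -0.208  0.229] [ 0.24  0.36 -0.92  1.53 -1.17 -1.25]
0.26 0.36 -0.08 [ 0.543 -0.267  0.229] [-0.9   0.03 -0.95 -2.73 -0.61 -1.81]
0.26 0.45 0.08 [ 0.619 -0.188  0.305] [ 0.34  0.2  -0.78  1.23 -1.12 -0.91]
0.34 0.4 0.08 [ 0.588 -0.147  0.274] [ 0.44  0.27 -0.97  1.41 -1.26 -1.23]
0.34 0.45 0.08 [ 0.584 -0.137  0.316] [ 0.49  0.17 -0.9   1.27 -1.24 -1.05]
0.34 0.45 -0.08 [ 0.489 -0.204  0.316] [-0.75 -0.36 -0.86 -2.71 -0.07 -1.99]
0.22 0.4 0.08 [ 0.639 -0.222  0.255] [ 0.24  0.3  -0.79  1.32 -1.08 -1.02]
0.22 0.36 0.08 [ 0.642 -0.233  0.222] [ 0.19  0.37 -0.84  1.47 -1.11 -1.17]
0.22 0.36 -0.08 [ 0.561 -0.29   0.222] [-0.85  0.03 -0.75 -2.47 -0.36 -2.1 ]
0.22 0.45 0.08 [ 0.636 -0.211  0.3  ] [ 0.28  0.23 -0.7   1.15 -1.09 -0.83]
9.3417
```

View pics/w_stand2.png

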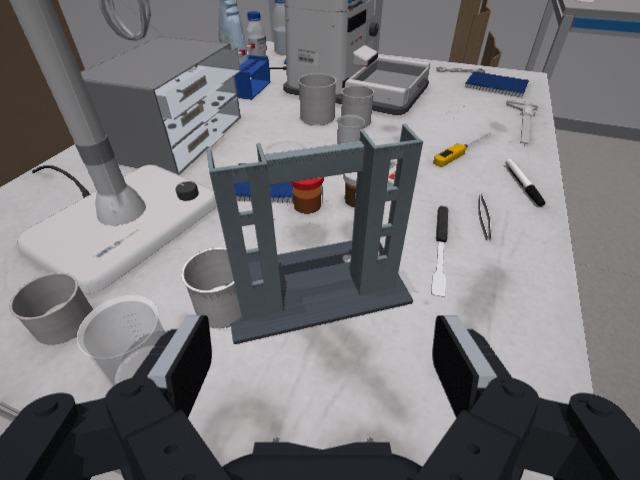

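Run:
```python
import cv2
a=cv2.imread("pics/w_stand2.png")[115:345,190:430]
cv2.imwrite("pics/ws2c.png",cv2.resize(a,(626,600),interpolation=cv2.INTER_CUBIC))
```

```text
(no output)
```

View pics/ws2c.png

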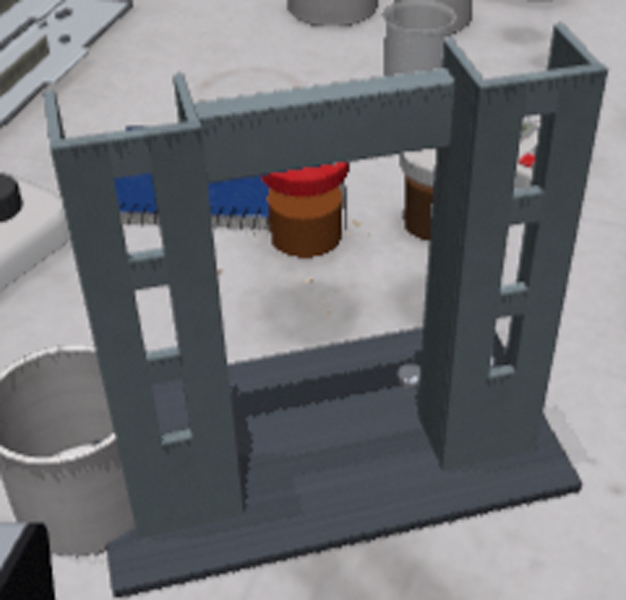

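Run:
```python
from h import *
im,p=load("w_stand2"); k=240/626
C=[((57,146),(0,.1,.22)),((202,124),(0,.05,.22)),((481,88),(0,-.05,.22)),((606,70),(0,-.1,.22)),((243,512),(0,.05,.008)),((443,470),(0,-.05,.008)),
((132,264),(0,.0815,.169)),((164,258),(0,.0685,.169)),((146,361),(0,.0815,.119)),((179,354),(0,.0685,.119)),((162,446),(0,.0815,.069)),((192,438),(0,.0685,.069)),
((512,196),(0,-.0685,.169)),((543,189),(0,-.0815,.169)),((500,294),(0,-.0685,.119)),((528,289),(0,-.0815,.119)),((488,378),(0,-.0685,.069)),((514,372),(0,-.0815,.069))]
uv=np.array([c[0] for c in C])*k+[190,115]; X=np.array([c[1] for c in C])
def pose(v): return R.from_euler("z",v[2]).apply(X)+[v[0],v[1],v[3] if len(v)>3 else 0]
for n in(3,4):
    s=least_squares(lambda v:(proj(p,pose(v))-uv).ravel(),[.68,-.37,-.95,0][:n],loss="soft_l1"); print(s.x.round(4),np.abs(s.fun).mean().round(2));print((proj(p,pose(s.x))-uv).round(1).tolist() if n==3 else "")
_,p1=load("w_stand"); o=least_squares(lambda v:(proj(p,pose(v))-uv).ravel(),[.68,-.37,-.95]).x
print("foot in w_stand",proj(p1,R.from_euler("z",o[2]).apply([[-.025,.115,.008],[-.025,-.115,.008]])+[o[0],o[1],0]))
_,pb=load("w_br"); _,pj=load("w_jar")
B=ray(pb,[(303,205),(311,119),(463,206),(473,120)],.039)
for t,s in((B[0],B[1]),(B[2],B[3])):
    d=s-t; print("bracket toe/stop",t[:2].round(4),s[:2].round(4),"len",np.linalg.norm(d).round(4),"yaw",np.arctan2(d[1],d[0]).round(3))
# jars by colour blobs
for nm,p,imn in(("jar",pj,"w_jar"),("br",pb,"w_br")):
    im=cv2.imread(f"pics/{imn}.png"); h=cv2.cvtColor(im,cv2.COLOR_BGR2HSV)
    for col,lo,hi,z in(("yel",(22,150,120),(34,255,255),.064),("blue",(105,150,80),(125,255,255),.128)):
        m=cv2.inRange(h,lo,hi); c=max(cv2.findContours(m,0,2)[0],key=cv2.contourArea); (x,y),rad=cv2.minEnclosingCircle(c); print(nm,col,(x,y,rad),ray(p,[(x,y)],z)[0].round(4), "diam@z",2*rad/p["fx"]*(p["origin"][2]-z))
print("white",ray(pj,[(312,74)],.064)[0].round(4),64/pj["fx"]*(pj["origin"][2]-.064))
T=ray(pj,[(219,167),(453,168),(448,230),(224,231)],.026);print("tray",T[:,:2].round(4),T.mean(0).round(4),np.linalg.norm(np.diff(T,axis=0),axis=1))
```

```text
[ 0.6805 -0.3723 -0.9349] 0.52
[[-2.8, 1.1], [-0.1, 1.0], [-0.1, -0.7], [1.0, -1.0], [0.1, 1.4], [-0.4, 0.4], [-1.2, -0.9], [0.2, -0.9], [0.3, -0.1], [0.2, 0.2], [-0.1, -0.6], [-0.0, 0.1], [0.4, 0.2], [0.2, 0.8], [-0.1, -0.2], [0.1, -0.4], [0.2, -0.6], [0.4, -0.4]]
[ 0.6809 -0.3734 -0.9363 -0.0011] 0.51

foot in w_stand [[452.72486723 303.89263684]
 [279.80250299 306.48774921]]
bracket toe/stop [0.4409 0.0588] [0.5216 0.0502] len 0.0811 yaw -0.106
bracket toe/stop [ 0.4399 -0.0981] [ 0.5206 -0.0979] len 0.0807 yaw 0.003
jar yel (538.4560546875, 66.36156463623047, 36.23003005981445) [0.5437 0.1622 0.064 ] diam@z 0.06462638873389677
jar blue (448.0, 60.5, 31.484222412109375) [0.5418 0.2555 0.128 ] diam@z 0.04584957665408326
br yel (173.971435546875, 93.14857482910156, 34.30527877807617) [0.543  0.1638 0.064 ] diam@z 0.061134761552269254
br blue (14.217391014099121, 90.43478393554688, 30.899961471557617) [0.543  0.2496 0.128 ] diam@z 0.044946225652160304
white [0.5382 0.3476 0.064 ] 0.05708094738178332
tray [[0.4565 0.4408]
 [0.4553 0.2106]
 [0.3913 0.2089]
 [0.3905 0.4413]] [0.4234 0.3254 0.026 ] [0.23020617 0.06397902 0.23236157]
```

```bash
cat >> h.py <<'E'
SO=np.array([.6805,-.3725,0]); SY=-.940
def S(x,y,z): return SO+R.from_euler("z",SY).apply([x,y,z])   # stand frame -> world
E
cat > br.py <<'E'
from h import *
def fetch(toe,stop,ys,dx=-.0955):
    toe,stop=np.array(toe),np.array(stop); b=np.arctan2(*(stop-toe)[::-1]); c=(toe+stop)/2
    a=b+np.pi/2; g=np.r_[c,.002]
    r.set_gripper(1.0,100)
    r.move_pose(g+[0,0,.16],down(a)); print("down stop",r.move_straight(g,velocity=.12,f_stop=15)); 
    zg=r.state()["tool_pos"][2]; r.set_gripper(0,100); s=r.state(); print("grasp",s["tool_pos"],s["opening"],s["grip_force"])
    r.move_straight(g+[0,0,.2],velocity=.2)
    A=down(SY+np.pi/2); zi=zg+.045+.017
    r.move_pose(S(dx-.06,ys,.23),A); r.move_straight(S(dx-.06,ys,zi),velocity=.2)
    print("time",r.state()["time"],r.state()["opening"]); return zg
E
python3 - <<'E'
from h import *
_,p=load("w_stand")
for z in(.05,.08):
    P=ray(p,[(525,295),(560,330),(497,300)],z); print(R.from_euler("z",-SY).apply(P-SO).round(3)[:,:2])
from br import *
zg=fetch((.4409,.0588),(.5216,.0502),.075); print(zg)
snap("wrist","w_preA"); snap("scene","s_preA")
im=cv2.hconcat([load("w_preA")[0],load("s_preA")[0]]); cv2.imwrite("pics/preA.png",cv2.resize(im,(800,300)))
E
```

```text
[[-0.059  0.185]
 [-0.011  0.236]
 [-0.053  0.152]]
[[-0.075  0.168]
 [-0.03   0.215]
 [-0.069  0.137]]
down stop False
grasp [0.48163796 0.05472374 0.00271424] 0.40182042738572854 100.0778317451477
time 16.15 0.39953269215257636
0.0025315734872370793
```

View pics/preA.png

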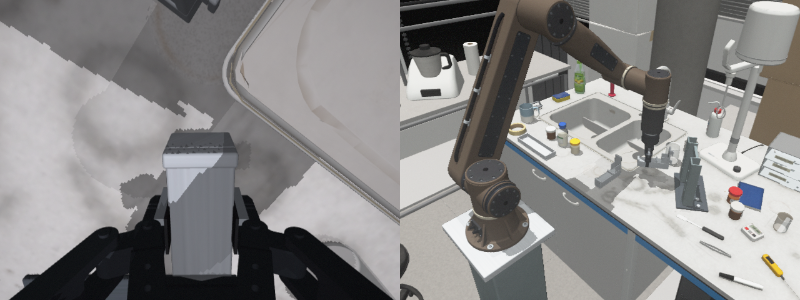

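```bash
cat >> br.py <<'E'
def insert(ys,zg,dx=-.0955):
    fx=lambda: R.from_euler("z",-SY).apply(r.state()["tool_pos"]-SO)
    hit=r.move_straight(S(dx+.008,ys,zg+.062),velocity=.025,f_stop=10); p=fx(); print("in",hit,p.round(4),r.state()["force"].round(1))
    q=p+[-.0007,0,0]; r.move_straight(S(*q),velocity=.01)
    hit=r.move_straight(S(q[0],q[1],zg+.045-.004),velocity=.02,f_stop=18); p2=fx(); print("down",hit,p2.round(4),r.state()["force"].round(1), r.state()["time"])
    return p,p2
E
python3 - <<'E'
from br import *
insert(.075,.0027)
snap("wrist","w_inA"); s=r.state();print(s["ft_torque"],s["opening"])
E
```

```text
in True [-0.0946  0.0745  0.0632] [ 0.5  0.4 -1.7]
down False [-0.0944  0.0751  0.0455] [-2.3  1.9  6.1] 19.8333
[-0.12510343  0.4164523  -0.12807947] 0.3998802629576121
```

Run:
```python
from br import *
p=r.state()["tool_pos"]; print(r.move_straight(p-[0,0,.006],velocity=.02,f_stop=20), r.state()["tool_pos"][2],r.state()["force"].round(1))
p=r.state()["tool_pos"]; r.set_gripper(.55); r.move_straight(p+[0,0,.2],velocity=.2)
zg=fetch((.4399,-.0981),(.5206,-.0979),-.075); print(zg)
insert(-.075,zg)
p=r.state()["tool_pos"]; print(r.move_straight(p-[0,0,.006],velocity=.02,f_stop=20), r.state()["tool_pos"][2],r.state()["force"].round(1))
```

```text
True 0.04543674293918297 [-4.3  2.   7. ]
down stop False
grasp [ 0.48046945 -0.09804428  0.00263707] 0.40831274836782033 100.00510096549988
time 28.0 0.40205002038572263
0.002552541519340302
in True [-0.0947 -0.0756  0.0633] [ 0.1  1.  -2.5]
down False [-0.0944 -0.0755  0.0454] [-4.1  0.5  9.6] 31.5917
True 0.045320347940677144 [-3.3  2.7  8.2]
```

Run:
```python
from h import *
p=r.state()["tool_pos"]; r.set_gripper(.55); r.move_straight(p+[0,0,.2],velocity=.2)
_,c=load("w_stand2"); T=R.from_rotvec(c["rotation"])*R.from_matrix([[0,-.947,-.322],[1,0,0],[0,-.322,.947]]).inv()
r.move_pose(c["origin"]-T.apply([.0827,.0003,-.1423]),T.as_rotvec()); r.dwell(.3)
im,_=snap("wrist","w_hung"); print(r.state()["time"])
cv2.imwrite("pics/hungc.png",cv2.resize(cv2.imread("pics/w_hung.png")[115:375,190:450],(600,600),interpolation=cv2.INTER_CUBIC))
```

```text
34.875
```

View pics/hungc.png

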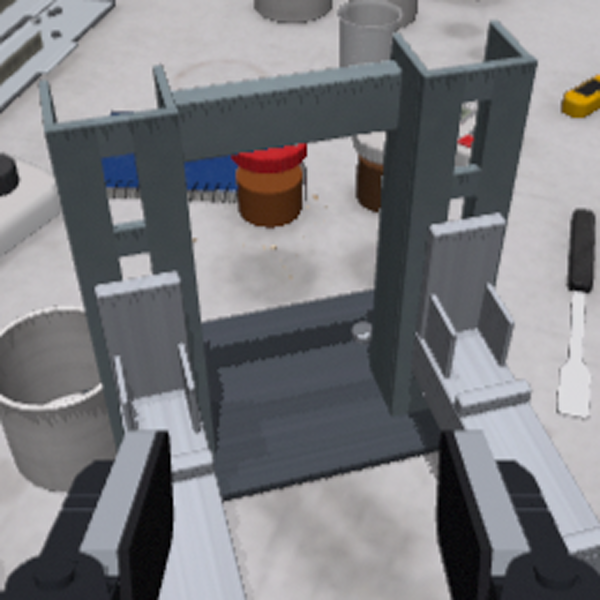

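Run:
```python
from h import *
r.set_gripper(1.0,60); g=np.array([.4234,.3254,.002])
r.move_pose(g+[0,0,.25],down(np.pi)); r.dwell(.2); snap("wrist","w_tray")
print(r.move_straight(g,velocity=.15,f_stop=15)); r.set_gripper(0,60); s=r.state(); zt=s["tool_pos"][2]; print(s["tool_pos"],s["opening"],s["grip_force"])
r.move_straight(g+[0,0,.26],velocity=.2)
A=down(SY+np.pi); r.move_pose(S(-.0952,0,.27),A)
r.move_straight(S(-.0952,0,zt+.085),velocity=.15)
print(r.move_straight(S(-.0952,0,zt+.070),velocity=.02,f_stop=8)); s=r.state(); print(s["tool_pos"]-S(-.0952,0,zt+.075),s["force"].round(1),s["time"])
```

```text
False
[0.42361561 0.32572108 0.00296145] 0.7592764200166231 66.55290126800537
True
[-8.01261052e-05  3.98090005e-05 -1.59330641e-03] [-0.1  1.8  5.7] 45.3333
```

Run:
```python
from h import *
p=r.state()["tool_pos"]; r.set_gripper(.9); r.move_straight(p+[0,0,.2],velocity=.2)
r.move_pose(S(-.19,0,.32),down(SY+np.pi/2)); r.dwell(.3); snap("wrist","w_shelf")
r.move_pose((.45,.30,.30),down(-np.pi/2)); r.dwell(.3); snap("wrist","w_jar2"); print(r.state()["time"])
im=cv2.vconcat([load("w_shelf")[0][60:360],load("w_jar2")[0][:300]]); cv2.imwrite("pics/m.png",im[:,:])
```

```text
51.5667
```

View pics/m.png

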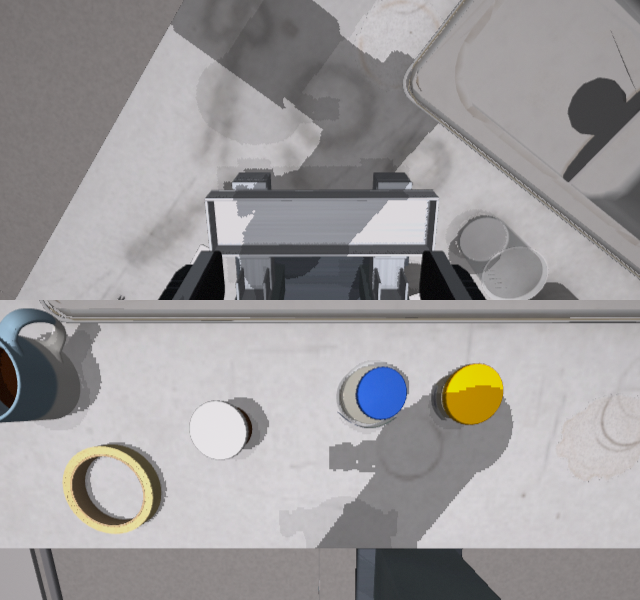

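```bash
cat > jar.py <<'E'
from h import *
def pick(c,z,w,F=40):
    g=np.array([c[0],c[1],z]); r.set_gripper(min(1,(w+.03)/.085),F)
    r.move_pose(g+[0,0,.17],down(np.pi)); print("hit",r.move_straight(g,velocity=.15,f_stop=12)); r.set_gripper(0,F); s=r.state()
    print("pick",s["tool_pos"].round(4),"width",round(s["opening"]*.085,4),s["grip_force"]); r.move_straight(g+[0,0,.25],velocity=.2); return s["tool_pos"][2]
def place(y,z,w,x=-.0952):
    A=down(SY+np.pi); r.move_pose(S(x,y,max(z+.17,.29)),A); r.move_straight(S(x,y,z+.105),velocity=.2)
    h=r.move_straight(S(x,y,z+.078-.005),velocity=.03,f_stop=6); s=r.state(); e=s["tool_pos"][2]-z-.078
    print("place",h,"dz",round(e,4),s["force"].round(1),s["time"]); return e
def release(w):
    p=r.state()["tool_pos"]; r.set_gripper((w+.016)/.085); r.move_straight(p+[0,0,.17],velocity=.2)
E
python3 - <<'E'
from jar import *
im,p=load("w_jar2"); h=cv2.cvtColor(im,cv2.COLOR_BGR2HSV); k=np.ones((5,5))
def blob(lo,hi):
    m=cv2.morphologyEx(cv2.inRange(h,lo,hi),cv2.MORPH_OPEN,k); c=max(cv2.findContours(m,0,2)[0],key=cv2.contourArea); M=cv2.moments(c); return (M["m10"]/M["m00"],M["m01"]/M["m00"])
y,b=blob((20,150,80),(34,255,255)),blob((100,150,80),(125,255,255)); w=(220,130)
W,Y,Bt=ray(p,[w],.064)[0],ray(p,[y],.064)[0],ray(p,[b],.128)[0]
print(y,b,W,Y,Bt)
_,ps=load("w_shelf"); T=ray(ps,[(206,252),(438,252)],.1); print("tray toe edge in stand",R.from_euler("z",-SY).apply(T-SO).round(4))
z=pick(W,.034,.054); e=place(-.068,z,.054)
if abs(e)<.004: release(.054)
E
```

```text
(473.08532506233655, 93.43088244237669) (381.3284925690021, 92.97053078556263) [0.51172579 0.3952878  0.064     ] [0.54359959 0.16293576 0.064     ] [0.54222682 0.25533615 0.128     ]
tray toe edge in stand [[-0.1364 -0.1143  0.1   ]
 [-0.1364  0.1153  0.1   ]]
hit False
pick [0.5121 0.3957 0.035 ] width 0.053 41.742451786994934
place True dz -0.0019 [-1.3  0.5  5.7] 60.6833
```

Run:
```python
from jar import *
z=pick((.5436,.1629),.034,.054); e=place(.068,z,.054)
if abs(e)<.004:
    release(.054)
    z=pick((.5422,.2553),.099,.039); e=place(0,z,.039)
    snap("wrist","w_bot"); snap("scene","s_bot")
```

```text
hit False
pick [0.5439 0.1631 0.0349] width 0.0513 40.93812167644501
place True dz -0.0018 [-0.8  0.3  4.3] 70.6333
hit False
pick [0.5426 0.2556 0.0999] width 0.0373 39.90697691595415
place True dz -0.0022 [-0.8  1.1  5.6] 80.6667
```

Bottle reached the tray floor (dz matches the jars). Release and inspect.

Run:
```python
from jar import *
release(.039)
r.move_pose(S(-.24,0.02,.38),down(SY+np.pi/2)); r.dwell(.3); snap("wrist","w_fin1")
_,c=load("w_stand2"); T=R.from_rotvec(c["rotation"])*R.from_matrix([[0,-.947,-.322],[1,0,0],[0,-.322,.947]]).inv()
try:
    r.move_pose(c["origin"]-T.apply([.0827,.0003,-.1423])-.06*T.apply([-.322,0,.947]),T.as_rotvec())
except r.IKError: r.move_pose((.45,.2,.35),down(-np.pi/2))
r.dwell(.3); snap("wrist","w_fin2"); snap("scene","s_fin"); print(r.state()["time"])
a=load("w_fin1")[0][100:400,120:520]; b=load("w_fin2")[0][80:380,120:520]; d=load("s_fin")[0][100:400,180:580]
t=load("w_fin2")[0]
cv2.imwrite("pics/fin.png",cv2.vconcat([cv2.hconcat([a,b]),cv2.hconcat([d,cv2.resize(t,(400,300))])]))
```

```text
85.7333
```

View pics/fin.png

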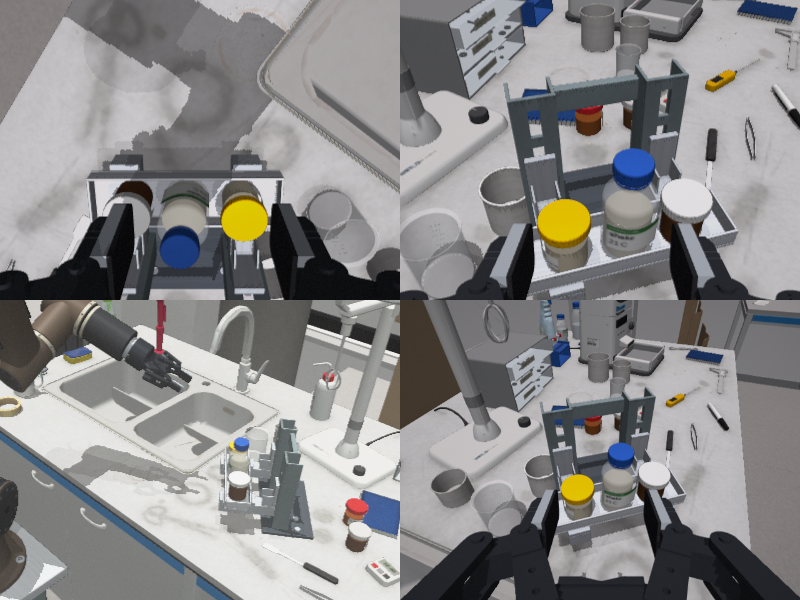

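The montage shows yellow, blue and white standing upright in one row in the level tray. Both brackets are hooked in, and no jars are left along the front.

```bash
python3 -c "
from station import r, viewer, kinematics
r.dwell(.5); print(r.close_job())"
```

```text
the job is handed in; nothing more can be done
None
```

The job is handed in at about 86 s on the robot's clock: both brackets are hooked into the lower two slots, the tray sits across both arms between stops and toes, and the two jars and the bottle stand upright in it in one row.

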